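# Slide the drip tray home with the mug on it and select the large cup

## Robot

A 6-joint arm with a two-finger parallel gripper is mounted at the origin on a cart in front of the work surface, level with it; the furniture and walls round the work are solid. World frame = base frame: x ahead of the robot, y to its left, z up, the work surface at z = 0. Lengths are in m, angles in rad, forces in N, time in s.
With the tool pointing down it reaches from about 0.25 to 0.725 m from the base axis. Payload 4 kg.
Tool frame: the origin (TCP) lies midway between the tips of the shut fingers; the grasp point (between the pads) lies bot.pinch_z behind it (bot.pinch_z is the distance from the TCP to the grasp point, in m); z points along the fingers, y is the line along which they close (so a half turn about z gives the same grasp; the last joint's range is limited). The gripper opens to 85 mm and grips with 20 to 120 N. Pads are 22 mm wide; open, the fingers measure 114 mm over their backs; the gripper's body (76 mm by 85 mm) begins 54 mm behind the grasp point. The pads swing forward as they close: fully open they stand 13 mm farther back than shut.
Start: joints at [-1.218, 0.241, 0.005, 1.335, 0, 1.571], TCP at [0.173, -0.469, 0.231] pointing down, gripper open.
Joint ranges: [-2.72, 2.72], [-1.05, 1.87], [-1.09, 1.28], [-1.99, 2.15], [-1.42, 1.44], [-3.14, 3.14]. Speed limits (rad/s): [2.79, 2.79, 3.14, 3.14, 3.14, 3.14].

## Interface

Orientations are given as a unit quaternion [x, y, z, w].
In Python, from workcell import bot gives the robot as it stands.
- The arm moves only by the tool send_path, called after "Request:" as name(argument=value, ...), one argument or row to a line, values as JSON. Schema: {"type":"object","properties":{"offsets":{"type":"array","items":{"type":"array","items":{"type":"number"},"minItems":7,"maxItems":7},"minItems":1,"maxItems":10},"only":{"type":"string"},"quiet":{"type":"boolean"},"lines":{"type":"string"}},"required":["offsets"],"additionalProperties":false}. offsets is a list of rows, 1 to 10 of them, each of 7 numbers: a rotation vector rx, ry, rz in a scale on which 1.0 is pi rad, then dx, dy, dz in fractions of the full range, 1 being 0.5 m, then the finger opening in m; each row is the pose to reach, as a shift and turn from the pose commanded when the call began, along the tool's axes at that moment; what a row does not reach only later rows make up. A row lasts 1/8 s, in which the tool goes at most 0.0625 m and 0.188 rad, less where a joint would pass 70% of its speed; a pose out of reach is approached as far as the arm can. The fingers move at their own pace and stop on an object; the grip force is fixed at half the most. Time passes only in rows, so rows that do not move let the fingers close. The tool returns the time, the measured TCP pose, the force, the opening and the grip force at its end. only (a regular expression) keeps the lines of the reply that match it, lines (a string "A,B") keeps lines A to B, and quiet returns only ok. Shift and turn numbers lie between -1 and 1, and a call with a number outside is refused. Input that does not fit is refused with a message, and nothing moves.
- bot.get_obs(): the state, without advancing time (a new reading comes with each control period).
- bot.camera(name): name is "side" or "top"; returns the picture (480x640x3 uint8, red, green, blue); there is no depth.
- bot.calibration(name): a dict with "mtx" (3x3 intrinsics, pixels), "R" (3x3) and "t" (3): a world point X has camera coordinates R X + t. Camera axes: x right, y down, z forward; pixel columns grow to the right and rows downward; lengths in m; the calibration is good to about 2 mm. A picture is of the moment at which its call begins. calibration takes no time and is no camera call.
- bot.job_done(): hands the job in; it is judged then, once.
The state is a dict: "clock": time; "joint_pos": joint angles; "joint_vel": joint speeds; "tau": joint torques, N m; "eef_pos": TCP position; "tool_rot": TCP orientation; "ft_force": force on the tool from outside, world axes, zero at the start; "ft_torque": the same for the moment, N m; "grip_width": finger opening in m; "grasp_force": force on a finger pad.
Only numpy, scipy, OpenCV 4.12 (cv2) and the standard library are available. Lean on these libraries where they do the work, as an engineer would, in place of code of your own. Each camera call takes 0.05 s, during which the arm holds its last target. There are 200 camera calls.

## Task

The coffee machine's drip tray has been pulled out, with a mug standing on it. Without lifting either, slide the tray fully home between the machine's guides, under the overhanging head, so that the mug stays upright on it and comes to stand below the spout; then press the large-cup key fully down, so that the small-cup key pops up. Leave the onion, the pickle jar and the fish tin where they stand.

Things in the scene. Friction and masses are not known exactly. Their poses are not given: they have to be found in the camera images.
- machine: red and black coffee machine, fixed, at the left, facing right. Origin on the worktop straight below the spout; +x points to its rear (the way the tray slides in), z up. Tower x 56 to 131 mm, 160 mm wide (y), 205 mm high; its front face at x = 56 is the tray's stop. Overhanging head x -53 to 65 mm, 150 mm wide, underside 139 mm, top 205 mm above the worktop
- guide_mouth (a point): on the worktop midway between the front ends of the machine's two straight black guides, at machine x = -52 mm. The guides are 24 mm high, 118 mm apart, and run from here to the tower along the machine's x; in front of them two flares spread the mouth to about 160 mm at x = -91 mm
- spout (a point): lower end of the spout under the head, 119 mm above the worktop, straight above the machine's origin; 18 mm above the mug's rim as the mug passes
- tray: loose black drip tray with a grey grille, 190 mm long (x), 112 mm wide (y), 0.36 to 0.56 kg. Origin: centre of the underside; +x to its rear end, which enters the machine first and has rounded corners. Flat top 12 mm up. Starts 135 to 170 mm short of home, in front of the straight guides, up to 12 mm and 0.12 rad out of line with them. Home: its rear end on the tower, origin at machine x = -39 mm
- tray_front (a point): middle of the outer face (tray x = -95 mm) of the tray's red front wall, 17 mm above the worktop; the wall is 10 mm thick, 112 mm wide, 34 mm high. The tray's -x points out of this face. Pushed here the tray slides, and lines itself up against the flares and guides. When home this face is at machine x = -134 mm, 81 mm in front of the head
- mug: cream mug, 77 mm wide, 89 mm high, 0.15 to 0.27 kg, standing loose on the rear part of the tray, handle turned roughly to the tray's front; the origin is at its underside, midway between handle and far side; z is up along the mug
- mug_axis (a point): centre of the mug's round foot (underside, on the axis of the cup), at the start about 40 mm behind the tray's origin along the tray's +x
- key_large (a joint): travel of the large-cup key in m: 0 = up (at the start), 0.008 = fully down. The two keys are interlocked: as this one goes down the other rises by the same amount; it takes about 3 N all the way and both stay where they are left, so press to the stop
- key_large_top (a point): centre of the top of the large-cup key: white, 36 x 46 mm, with the big black cup picture, on top of the head, to the left as seen along the machine's +x; 220 mm above the worktop when up, 212 mm when down; moves straight down. The head's top beside it is 205 mm up
- key_small (a joint): rise of the small-cup key in m: 0 = latched down (at the start), 0.008 = popped up
- key_small_top (a point): centre of the top of the small-cup key, same size with the small cup picture, 56 mm beside the large-cup key; 212 mm above the worktop when down
- onion: brown onion, 78 mm across, 85 mm high, on the worktop at the right near the robot; a bystander, origin at its underside
- pickle_jar: glass jar of pickles with a red lid, 85 mm across, 132 mm high, at the right near the robot; a bystander, origin at its underside
- fish_tin: flat tin, 63 x 105 x 26 mm, lying behind, between the dish rack and the sink; a bystander, origin at its underside
- post (a point): foot of a fixed square wooden post, 45 mm thick, that rises from the worktop to the ceiling, to the right of and behind the tray; keep the gripper and arm clear of it

How it is judged:
On the way, in this order (a step that is already met when the one before it is completed fails the run):
1. the tray is fully home in the machine with the mug standing on it below the spout (x of tray in the frame of machine above -0.044 m and horizontal distance between mug_axis and spout below 0.022 m and angle between mug's own z axis and vertical below 0.1 rad), for 0.2 s.
2. the large-cup key is fully down and the small-cup key has popped up (value of joint each of key_large, key_small above 0.006 m), for 0.2 s.
At the end, for the whole second after the job is handed in: the tray is home (within 5 mm of the stop, in line with the guides within 0.1 rad), the mug stands upright and still on it with its axis within 22 mm of the spout, the large-cup key is down and the small-cup key is up (each within 2 mm) (all of step 1 and all of step 2 and angle between the x axis of tray and the x axis of machine, either way round below 0.1 rad and linear speed of each of mug, tray below 0.02 m/s); the robot touches nothing.
It fails at once if the mug is tipped (angle between mug's own z axis and vertical above 0.35 rad).
It fails at once if the mug is lifted off the tray (height (world z) of mug_axis above 0.035 m).
It fails at once if the tray is lifted off the worktop (height (world z) of tray above 0.02 m).
It fails at once if the onion, the pickle jar or the fish tin is moved (distance of any of onion, pickle_jar, fish_tin from where it was at the start of the episode above 0.03 m).
It also fails if it takes over 43 s, if anything falls off the work surface, if the arm or the gripper's body presses on something with over 40 N, if the wrist force passes 120 N, or if a joint passes its speed limit or range.

## Working session

There is one attempt and no reset: what is moved stays moved. The work goes in short steps, Python scripts to look and compute and a tool call to move; the robot and the scene stay as the last step left them, time stands still between calls to the robot, and variables do not carry over. Pictures are saved under pics/ and viewed, at most 10 in all, crops included, and the job is handed in when it is done.

```bash
mkdir -p pics; ls
```

Run:
```python
from workcell import bot
import cv2
for n in("side","top"):
    cv2.imwrite(f"pics/{n}0.png",bot.camera(n)[:,:,::-1])
    c=bot.calibration(n);print(n,c["mtx"].round(1).tolist(),c["R"].round(3).tolist(),c["t"].round(3).tolist())
o=bot.get_obs();print(o["eef_pos"],o["tool_rot"],o["clock"],bot.pinch_z)
```

```text
pics
workcell.py
side [[472.7, 0.0, 315.3], [0.0, 472.7, 234.4], [0.0, 0.0, 1.0]] [[0.991, -0.133, -0.007], [-0.078, -0.536, -0.84], [0.108, 0.833, -0.542]] [-0.602, 0.145, 1.444]
top [[515.8, 0.0, 318.8], [0.0, 515.8, 245.0], [0.0, 0.0, 1.0]] [[-0.027, -1.0, -0.01], [-0.985, 0.028, -0.168], [0.168, 0.006, -0.986]] [-0.055, 0.639, 1.203]
[ 0.17256973 -0.46865862  0.23048754] [ 9.84482014e-01  1.75482824e-01 -1.64787654e-04 -9.56232058e-04] 0.1 0.0187
```

View pics/side0.png

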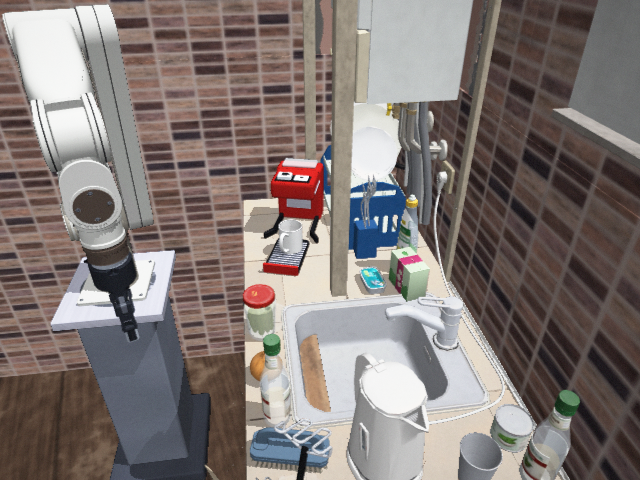

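View pics/top0.png

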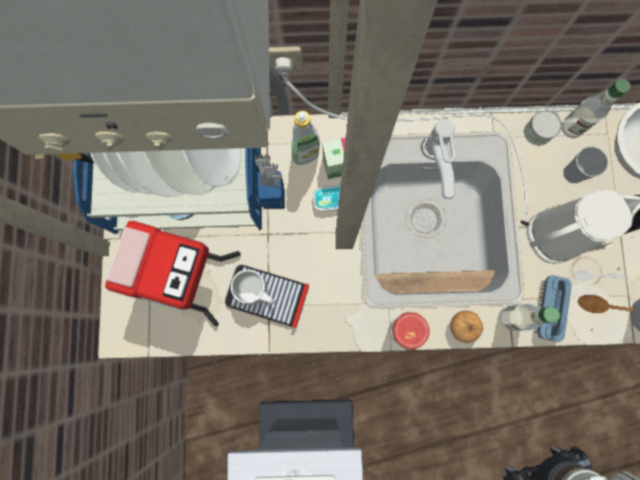

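Top view: the machine's head is at about (180,265), with the large-cup key at (178,285) and the small one at (185,258). The tray runs from (230,290) to (300,305) and the mug is at (248,287). The post's foot is near (345,245). I'll crop for detail.

Run:
```python
import cv2
a=cv2.imread("pics/top0.png")[215:340,100:320]
cv2.imwrite("pics/c1.png",cv2.resize(a,None,fx=3.6,fy=3.6,interpolation=2))
a=cv2.imread("pics/side0.png")[145:285,240:400]
cv2.imwrite("pics/c2.png",cv2.resize(a,None,fx=4,fy=4,interpolation=2))
```

```text
(no output)
```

View pics/c1.png

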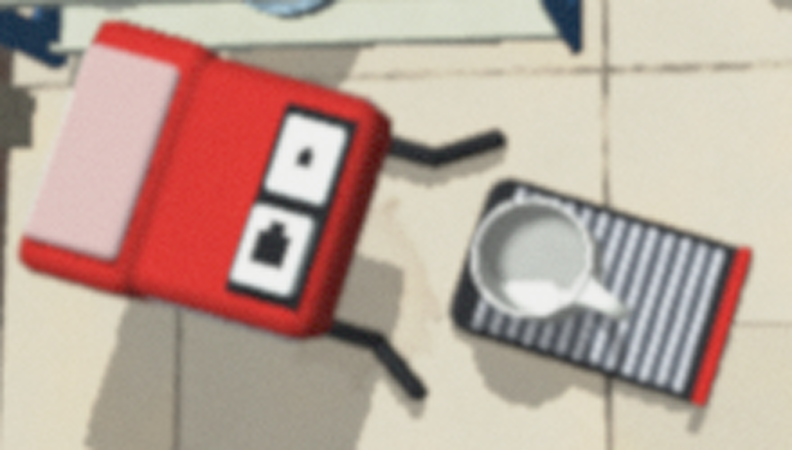

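View pics/c2.png

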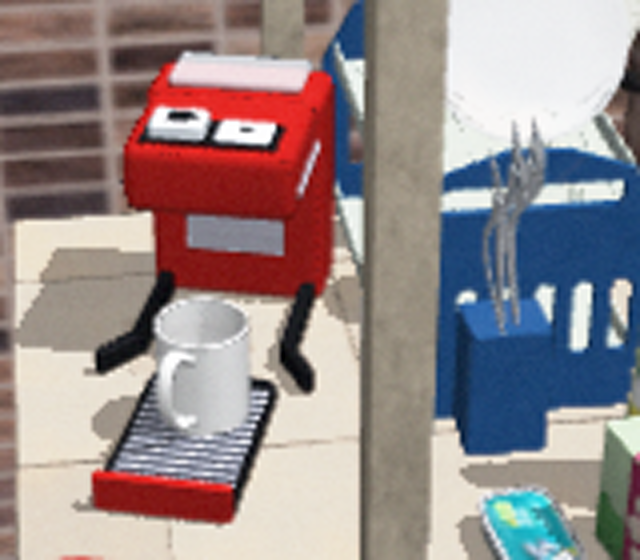

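Crop 1 (offset 100,215, ×3.6) shows the keys at (307,158) and (268,250), the guide bends at (432,160) and (375,340), and the tray's red wall from (745,250) to (700,402). Crop 2 shows the same features from the side.

Create h.py:
```python
from workcell import bot
import numpy as np, cv2
C={n:bot.calibration(n) for n in("side","top")}
def ray(n,p):
    c=C[n];d=c["R"].T@np.linalg.inv(c["mtx"])@[p[0],p[1],1.];return -c["R"].T@c["t"],d
def onz(n,p,z): o,d=ray(n,p);return o+d*(z-o[2])/d[2]
def tri(pt,ps):
    P=[C[n]["mtx"]@np.c_[C[n]["R"],C[n]["t"]] for n in("top","side")]
    X=cv2.triangulatePoints(*P,np.float64(pt).reshape(2,1),np.float64(ps).reshape(2,1));return X[:3,0]/X[3,0]
def blobs(im,mask,box,amin):
    m=np.zeros_like(mask);x0,y0,x1,y1=box;m[y0:y1,x0:x1]=mask[y0:y1,x0:x1]
    cs=cv2.findContours(m,0,2)[0];return [c for c in cs if cv2.contourArea(c)>=amin]
def hsv(im): return cv2.cvtColor(im,cv2.COLOR_BGR2HSV)
def red(im): h=hsv(im);return (((h[...,0]<8)|(h[...,0]>172))&(h[...,1]>150)&(h[...,2]>70)).astype(np.uint8)*255
def white(im): h=hsv(im);return ((h[...,1]<35)&(h[...,2]>190)).astype(np.uint8)*255
```

Run:
```python
from h import *
np.set_printoptions(precision=4,suppress=True)
T=cv2.imread("pics/top0.png");S=cv2.imread("pics/side0.png")
for nm,im,m,box in(("keyT",T,white(T),(162,240,202,300)),("keyS",S,white(S),(274,168,314,182)),("wallT",T,red(T),(285,275,315,335)),("wallS",S,red(S),(255,255,305,280)),("headT",T,red(T),(100,215,215,312))):
    for c in blobs(im,m,box,12):
        M=cv2.moments(c);r=cv2.minAreaRect(c);print(nm,M["m10"]/M["m00"],M["m01"]/M["m00"],r[1],cv2.boxPoints(r).round(1).tolist())
t=lambda x,y:(100+x/3.6,215+y/3.6); s=lambda x,y:(240+x/4,145+y/4)
pts={"bendN":((375,340),(150,330)),"bendF":((432,160),(287,348)),"tipN":((418,395),(104,358)),"tipF":((500,138),(303,385)),
"keyL":((268,250),(180,124)),"keyS":((307,158),(246,131)),"wallN":((700,402),(232,488)),"wallF":((745,250),(232,488)),"mugrimC":((532,258),(202,318))}
for k,(a,b) in pts.items(): print(k,tri(t(*a),s(*b)),"z24",onz("top",t(*a),.024)[:2])
print("wallN34",onz("top",t(703,402),.034),onz("top",t(748,252),.034))
print("wallS34",onz("side",s(95,473),.034),onz("side",s(237,488),.034))
print("keys212/220",onz("top",t(307,158),.212),onz("top",t(268,250),.22))
```

```text
keyT 174.8975512243878 283.711644177911 (16.76007080078125, 22.135942459106445) [[163.5, 291.5], [170.5, 270.5], [186.39999389648438, 275.79998779296875], [179.39999389648438, 296.79998779296875]]
keyT 184.35490830636462 258.7966558791801 (15.811386108398438, 21.50348472595215) [[173.5, 266.5], [180.3000030517578, 246.10000610351562], [195.3000030517578, 251.10000610351562], [188.5, 271.5]]
keyS 300.96078431372547 177.65686274509804 (13.803942680358887, 4.969419002532959) [[293.79998779296875, 179.39999389648438], [294.3999938964844, 174.5], [308.1000061035156, 176.0], [307.6000061035156, 181.0]]
keyS 283.8932038834951 176.0744336569579 (7.0, 14.0) [[277.0, 172.0], [291.0, 172.0], [291.0, 179.0], [277.0, 179.0]]
wallT 299.6927083333333 305.5052083333333 (4.0228705406188965, 43.964229583740234) [[291.5, 325.6000061035156], [304.20001220703125, 283.3999938964844], [308.0, 284.6000061035156], [295.3999938964844, 326.70001220703125]]
wallS 280.34633569739947 268.6944444444444 (35.81184005737305, 9.347299575805664) [[262.0, 271.3999938964844], [263.1000061035156, 262.1000061035156], [298.
[... 222 characters left out ...]
89999389648438, 244.8000030517578], [188.1999969482422, 313.8999938964844]]
bendN [0.4958 0.2138 0.018 ] z24 [0.4906 0.2122]
bendF [0.6166 0.1765 0.012 ] z24 [0.6132 0.1741]
tipN [0.4559 0.1855 0.0108] z24 [0.4529 0.1827]
tipF [0.6285 0.1304 0.0034] z24 [0.6272 0.127 ]
keyL [0.5365 0.2339 0.2061] z24 [0.554  0.2864]
keyS [0.5901 0.2117 0.2065] z24 [0.6171 0.2607]
wallN [ 0.4926 -0.0105  0.0084] z24 [ 0.443 -0.008]
wallF [ 0.5461 -0.0409  0.0281] z24 [ 0.5449 -0.0408]
mugrimC [0.5379 0.0941 0.1001] z24 [0.5435 0.1051]
wallN34 [ 0.4428 -0.0106  0.034 ] [ 0.5426 -0.0431  0.034 ]
wallS34 [ 0.4446 -0.0142  0.034 ] [ 0.5512 -0.0491  0.034 ]
keys212/220 [0.5887 0.2102 0.212 ] [0.5342 0.2298 0.22  ]
```

Add to h.py:
```python
from scipy.spatial.transform import Rotation as Rn
def shift(p,yaw=None):
    o=bot.get_obs();R=Rn.from_quat(o["tool_rot"]);d=R.inv().apply(np.array(p)-o["eef_pos"])
    rv=None
    if yaw is not None:
        c,s=np.cos(yaw),np.sin(yaw);G=Rn.from_matrix(np.array([[c,s,0],[s,-c,0],[0,0,-1.]]));rv=(R.inv()*G).as_rotvec().round(3)
    return d.round(4),rv
```

Run:
```python
from h import *
np.set_printoptions(precision=4,suppress=True)
box=[(126.2,218.5),(209.9,244.8),(188.2,313.9)]
h=[onz("top",p,.205) for p in box];print("head",h)
print("wall tri",tri((299.7,305.5),(280.3,268.7)))
kL=tri((174.9+.3,283.7),(284,176));kS=tri((184.35,258.8),(301,177.6));print(kL,kS)
kL=onz("top",(174.9,283.7),.22);kS=onz("top",(184.4,258.8),.212);print(kL,kS)
g=[onz("top",(100+x/3.6,215+y/3.6),.024)[:2] for x,y in((375,340),(432,160))]
def yaw(v):return np.arctan2(v[1],v[0])
print("yaws guides",yaw(g[1]-g[0]),"keys",yaw((kS-kL)),"headfront",yaw((h[1]-h[2])),"headside",yaw(h[0]-h[1])-np.pi/2)
w=[onz("top",p,.034) for p in((295.4,326.7),(308,284.6))];print("wall outer",w,yaw(w[1]-w[0]),(w[0]+w[1])/2)
print("post",onz("top",(345,247),0),onz("side",(341,295),0),"jar",onz("top",(411,330),.132),"tray head",)
print(shift((.48,-.075,.231),1.261))
```

```text
head [array([0.6818, 0.3419, 0.205 ]), array([0.6188, 0.1597, 0.205 ]), array([0.473, 0.204, 0.205])]
wall tri [ 0.4943 -0.0214  0.013 ]
[0.5357 0.2318 0.2076] [0.5896 0.2137 0.2063]
[0.5357 0.2289 0.22  ] [0.589  0.2121 0.212 ]
yaws guides -0.30187167551401906 keys -0.3063881490062736 headfront -0.29506160983387614 headside -0.33321757285217957
wall outer [array([ 0.4427, -0.0109,  0.034 ]), array([ 0.5435, -0.0437,  0.034 ])] -0.31425503217940665 [ 0.4931 -0.0273  0.034 ]
post [ 0.6396 -0.1389  0.    ] [ 0.6618 -0.1573  0.    ] jar [ 0.4273 -0.2723  0.132 ] tray head
(array([ 0.4245, -0.2632,  0.    ]), array([-0.002, -0.001, -0.908]))
```

Units first: shifts go in shares of 0.5 m and turns go in shares of pi rad. So 0.426 m / 0.5 = 0.852, -0.05 m / 0.5 = -0.1, -0.908 rad / 3.1416 = -0.289.

Request:
send_path(
  offsets=[
    [0,0,-0.0573,0.16,-0.1,0,0.04],
    [0,0,-0.1146,0.32,-0.2,0,0.04],
    [0,0,-0.1719,0.48,-0.3,0,0.04],
    [0,0,-0.2292,0.62,-0.4,0,0.04],
    [0,0,-0.289,0.74,-0.46,0,0.04],
    [0,0,-0.29,0.844,-0.518,0,0.04],
    [0,0,-0.29,0.852,-0.536,0,0.04],
    [0,0,-0.29,0.852,-0.536,0,0.04],
    [0,0,-0.29,0.852,-0.536,0,0.04],
  ],
)

```text
clock: 1.23
eef_pos: [0.4815, -0.0671, 0.2305]
tool_rot: [0.805, 0.593, -0.0, -0.0]
ft_force: [0.3, -0.4, 0.1]
grip_width: 0.0398
grasp_force: 0.0
```

```bash
python3 -c "
from h import *
print(shift((.4795,-.07,.012),np.pi/2-.305),bot.get_obs()['joint_pos'])"
```

```text
(array([-0.0035, -0.0009,  0.2185]), array([-0.001, -0.001,  0.005])) [-1.38863969e-01  2.14178756e-01 -3.12337809e-02  1.32610306e+00
  6.44188845e-04  1.73224858e+00]
```

Descend, then check.

In the tool's units: 0.217 m / 0.5 = 0.434, 0.19 m / 0.5 = 0.38, 0.005 rad / 3.1416 = 0.0016.

Request:
send_path(
  offsets=[
    [0,0,0,-0.007,0,0.1,0.04],
    [0,0,0.0016,-0.007,0,0.2,0.04],
    [0,0,0.0016,-0.007,0,0.3,0.04],
    [0,0,0.0016,-0.007,0,0.38,0.04],
    [0,0,0.0016,-0.007,0,0.434,0.04],
    [0,0,0.0016,-0.007,0,0.434,0.04],
  ],
)

```text
clock: 1.98
eef_pos: [0.4757, -0.0744, 0.0122]
tool_rot: [0.809, 0.588, -0.002, -0.002]
ft_force: [-0.0, -0.5, 0.7]
grip_width: 0.04
grasp_force: 0.0
```

Run:
```python
from h import *
a=bot.camera("top")[:,:,::-1][200:350,100:360]; b=bot.camera("side")[:,:,::-1][145:305,240:400]
cv2.imwrite("pics/d.png",np.hstack([cv2.resize(a,(520,300)),cv2.resize(b,(270,300))]))
```

```text
(no output)
```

View pics/d.png

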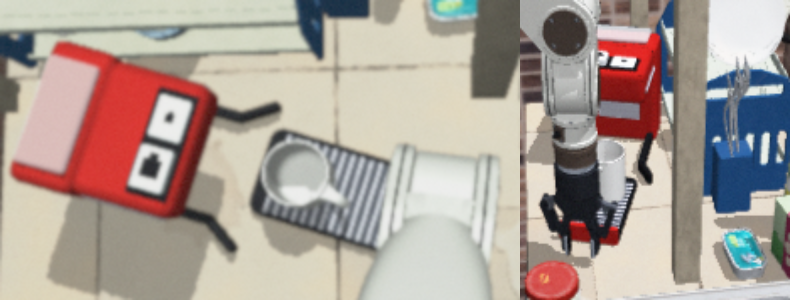

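The fingers are straddling the wall's centre, just in front of it. I'll push slowly along tool +x.

In the tool's units: 0.075 m / 0.5 = 0.15, 0.068 m / 0.5 = 0.136.

Request:
send_path(
  offsets=[
    [0,0,0,0.024,0,0,0.04],
    [0,0,0,0.044,0,0,0.04],
    [0,0,0,0.056,0,0,0.04],
    [0,0,0,0.068,0,0,0.04],
    [0,0,0,0.08,0,0,0.04],
    [0,0,0,0.094,-0.002,0,0.04],
    [0,0,0,0.108,-0.004,0,0.04],
    [0,0,0,0.122,-0.004,0,0.04],
    [0,0,0,0.136,-0.006,0,0.04],
    [0,0,0,0.15,-0.006,0,0.04],
  ],
)

```text
clock: 3.32
eef_pos: [0.4987, -0.0019, 0.0144]
tool_rot: [0.809, 0.588, -0.001, 0.0]
ft_force: [-2.1, -5.8, 3.3]
grip_width: 0.0399
grasp_force: 2.8
```

Request:
send_path(
  offsets=[
    [0,0,0,0.014,0,0,0.04],
    [0,0,0,0.028,-0.002,0,0.04],
    [0,0,0,0.042,-0.002,0,0.04],
    [0,0,0,0.056,-0.004,0,0.04],
    [0,0,0,0.07,-0.004,0,0.04],
    [0,0,0,0.084,-0.006,0,0.04],
    [0,0,0,0.098,-0.006,0,0.04],
    [0,0,0,0.112,-0.008,0,0.04],
    [0,0,0,0.126,-0.008,0,0.04],
    [0,0,0,0.136,-0.008,0,0.04],
  ],
)

```text
clock: 4.58
eef_pos: [0.5154, 0.0645, 0.0141]
tool_rot: [0.808, 0.589, -0.001, -0.0]
ft_force: [-1.7, -5.5, 1.5]
grip_width: 0.0399
grasp_force: 2.5
```

Run:
```python
from h import *
a=bot.camera("top")[:,:,::-1][200:350,100:360]; b=bot.camera("side")[:,:,::-1][145:305,240:400]
cv2.imwrite("pics/e.png",np.hstack([cv2.resize(a,(520,300)),cv2.resize(b,(270,300))]))
```

```text
(no output)
```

View pics/e.png

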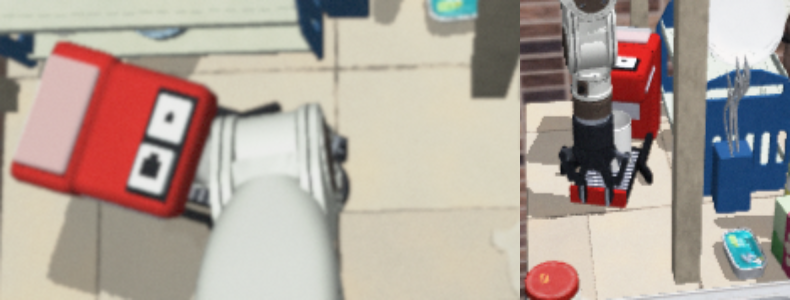

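The tray is in the guides and in line, with the mug standing. The push takes about 6 N. I'll continue more slowly until the force rises at the stop.

In the tool's units: 0.036 m / 0.5 = 0.072, 0.033 m / 0.5 = 0.066.

Request:
send_path(
  offsets=[
    [0,0,0,0.012,0,0,0.04],
    [0,0,0,0.024,0,0,0.04],
    [0,0,0,0.036,0,0,0.04],
    [0,0,0,0.048,0,0,0.04],
    [0,0,0,0.058,0,0,0.04],
    [0,0,0,0.066,0,0,0.04],
    [0,0,0,0.072,0,0,0.04],
  ],
)

```text
clock: 5.55
eef_pos: [0.5271, 0.099, 0.0141]
tool_rot: [0.808, 0.589, -0.0, -0.0]
ft_force: [-2.1, -3.8, -0.2]
grip_width: 0.0401
grasp_force: 1.9
```

Request:
send_path(
  offsets=[
    [0,0,0,0.004,0,0,0.04],
    [0,0,0,0.008,0,0,0.04],
    [0,0,0,0.012,0,0,0.04],
  ],
)

```text
clock: 5.92
eef_pos: [0.5282, 0.1023, 0.0141]
tool_rot: [0.809, 0.588, -0.002, 0.002]
ft_force: [-3.5, -11.3, 2.6]
grip_width: 0.0398
grasp_force: 6.1
```

In the tool's units: 0.002 m / 0.5 = 0.004, 0.001 m / 0.5 = 0.002.

Request:
send_path(
  offsets=[
    [0,0,0,0.002,0,0,0.04],
    [0,0,0,0.004,0,0,0.04],
    [0,0,0,0.004,0,0,0.04],
  ],
)

```text
clock: 6.3
eef_pos: [0.5281, 0.1023, 0.0142]
tool_rot: [0.809, 0.588, -0.003, 0.002]
ft_force: [-4.2, -12.8, 3.7]
grip_width: 0.0397
grasp_force: 7.2
```

Request:
send_path(
  offsets=[
    [0,0,0,0.004,0,0,0.04],
    [0,0,0,0.004,0,0,0.04],
  ],
)

```text
clock: 6.55
eef_pos: [0.5281, 0.1023, 0.0142]
tool_rot: [0.809, 0.587, -0.005, 0.004]
ft_force: [-5.9, -18.4, 7.1]
grip_width: 0.0398
grasp_force: 9.8
```

The tray is against a stop: no motion while the force rises. I'll back off, rise and check in the pictures.

In the tool's units: -0.26 m / 0.5 = -0.52, -0.22 m / 0.5 = -0.44.

Request:
send_path(
  offsets=[
    [0,0,0,-0.02,0,0,0.04],
    [0,0,0,-0.06,0,0,0.04],
    [0,0,0,-0.14,0,0,0.04],
    [0,0,0,-0.22,0,-0.08,0.04],
    [0,0,0,-0.26,0,-0.2,0],
    [0,0,0,-0.26,0,-0.32,0],
    [0,0,0,-0.26,0,-0.44,0],
    [0,0,0,-0.26,0,-0.52,0],
    [0,0,0,-0.26,0,-0.52,0],
  ],
)

```text
clock: 7.68
eef_pos: [0.4927, -0.0157, 0.2786]
tool_rot: [0.808, 0.589, 0.004, 0.003]
ft_force: [0.7, 0.0, -0.7]
grip_width: 0.0002
grasp_force: 0.0
```

Run:
```python
from h import *
A=bot.camera("top")[:,:,::-1];B=bot.camera("side")[:,:,::-1]
cv2.imwrite("pics/T2.png",A);cv2.imwrite("pics/S2.png",B)
for n,im in(("top",A),("side",B)):pass
cv2.imwrite("pics/f.png",np.hstack([cv2.resize(A[210:330,100:260],(480,360)),cv2.resize(B[150:270,240:345],(315,360))]))
print(shift((.536,.230,.25),np.pi/2-.305))
```

```text
(array([ 0.2477, -0.032 ,  0.0245]), array([ 0.001, -0.001, -0.007]))
```

View pics/f.png

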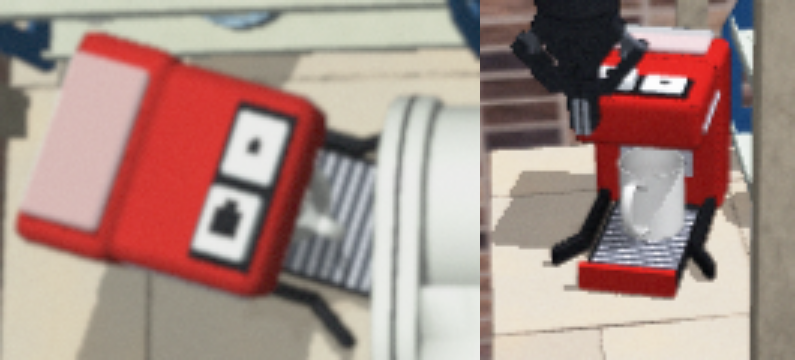

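Tray is in with the mug upright under the head. I'll measure the red wall and the mug from the side view.

Run:
```python
from h import *
np.set_printoptions(precision=4,suppress=True)
u=np.array([.3,.954]);O=np.array([.5675,.2427]);v=np.array([-.954,.3])
for f,box in(("S0",(255,255,305,280)),("S2",(265,233,315,252))):
    im=cv2.imread({"S0":"pics/side0.png","S2":"pics/S2.png"}[f])
    for c in blobs(im,red(im),box,40):
        M=cv2.moments(c);p=(M["m10"]/M["m00"],M["m01"]/M["m00"]);X=onz("side",p,.018)[:2];print(f,p,X,"mach",(X-O)@u,(X-O)@v)
# mug foot front bottom (crop 659,242) and left/right bottom edges (634,225),(684,225)
s=lambda x,y:(240+(x-480)/3,150+y/3)
for p in((660,242),(633,228),(683,228)):
    X=onz("side",s(*p),.012)[:2];print((X-O)@u,(X-O)@v)
for p in((653,157),):
    X=onz("side",s(*p),.101)[:2];print("rim c",(X-O)@u,(X-O)@v)
```

```text
S0 (280.34633569739947, 268.6944444444444) [ 0.4942 -0.0281] mach -0.28032402514317206 -0.011269769770954197
S2 (288.6727150537634, 242.6290322580645) [0.5323 0.1129] mach -0.13435956661419612 -0.0053192395468029206
-0.04551303644886493 -0.026097327446381557
-0.02009478549529836 0.011738360035187608
-0.010683771559125426 -0.04698453913112281
rim c -0.0031311335775049184 -0.011556857180839614
```

Tray home at -0.134 and mug about 10 mm from the spout. Next is the key.

In the tool's units: 0.248 m / 0.5 = 0.496, 0.247 m / 0.5 = 0.494, -0.007 rad / 3.1416 = -0.0022.

Request:
send_path(
  offsets=[
    [0,0,0,0.1,-0.01,0,0],
    [0,0,0,0.2,-0.024,0,0],
    [0,0,0,0.3,-0.04,0,0],
    [0,0,0,0.4,-0.054,0,0],
    [0,0,-0.0022,0.48,-0.064,0,0],
    [0,0,-0.0022,0.494,-0.064,0,0],
    [0,0,-0.0022,0.494,-0.064,0.02,0],
    [0,0,-0.0022,0.496,-0.064,0.06,0],
    [0,0,-0.0022,0.496,-0.064,0.08,0],
    [0,0,-0.0022,0.496,-0.064,0.08,0],
  ],
)

```text
clock: 9.02
eef_pos: [0.5352, 0.2289, 0.2331]
tool_rot: [0.807, 0.591, -0.001, -0.0]
ft_force: [0.1, -1.0, 0.3]
grip_width: -0.0003
grasp_force: 0.0
```

Run:
```python
from h import *
b=bot.camera("side")[:,:,::-1];a=bot.camera("top")[:,:,::-1]
cv2.imwrite("pics/g.png",np.hstack([cv2.resize(a[210:330,100:260],(400,300)),cv2.resize(b[130:260,240:345],(390,300))]))
```

```text
(no output)
```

View pics/g.png

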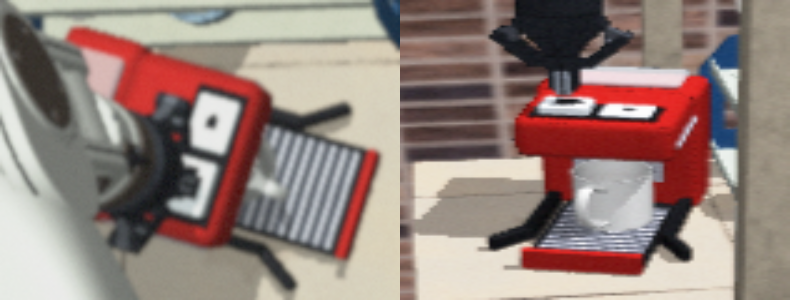

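The fingers are above the large-cup key. Pressing down.

In the tool's units: 0.022 m / 0.5 = 0.044, 0.019 m / 0.5 = 0.038.

Request:
send_path(
  offsets=[
    [0,0,0,0,0,0.016,0],
    [0,0,0,0,0,0.026,0],
    [0,0,0,0,0,0.032,0],
    [0,0,0,0,0,0.038,0],
    [0,0,0,0,0,0.044,0],
    [0,0,0,0,0,0.044,0],
  ],
)

```text
clock: 9.88
eef_pos: [0.536, 0.2303, 0.2121]
tool_rot: [0.806, 0.592, 0.0, -0.0]
ft_force: [-0.3, 1.0, 0.8]
grip_width: 0.0003
grasp_force: 0.5
```

Request:
send_path(
  offsets=[
    [0,0,0,0,0,0.002,0],
    [0,0,0,0,0,0.004,0],
    [0,0,0,0,0,0.004,0],
  ],
)

```text
clock: 10.25
eef_pos: [0.536, 0.2304, 0.212]
tool_rot: [0.806, 0.591, 0.001, 0.0]
ft_force: [-2.7, -1.1, 8.6]
grip_width: 0.0
grasp_force: 4.4
```

In the tool's units: 0.002 m / 0.5 = 0.004, 0.001 m / 0.5 = 0.002.

Request:
send_path(
  offsets=[
    [0,0,0,0,0,0.002,0],
    [0,0,0,0,0,0.004,0],
    [0,0,0,0,0,0.004,0],
  ],
)

```text
clock: 10.62
eef_pos: [0.5361, 0.2304, 0.212]
tool_rot: [0.806, 0.591, 0.002, 0.0]
ft_force: [-5.6, -4.4, 16.1]
grip_width: 0.0
grasp_force: 8.2
```

Request:
send_path(
  offsets=[
    [0,0,0,0,0,-0.04,0],
    [0,0,0,0,0,-0.12,0],
    [0,0,0,-0.1,0,-0.14,0],
    [0,0,0,-0.2,0,-0.14,0],
    [0,0,0,-0.32,0,-0.14,0],
    [0,0,0,-0.44,0,-0.14,0],
    [0,0,0,-0.54,0,-0.14,0],
    [0,0,0,-0.54,0,-0.14,0],
    [0,0,0,-0.54,0,-0.14,0],
  ],
)

```text
clock: 11.75
eef_pos: [0.4552, -0.027, 0.2783]
tool_rot: [0.806, 0.591, 0.0, -0.0]
ft_force: [-0.4, 0.1, 0.1]
grip_width: 0.0002
grasp_force: 0.0
```

Run:
```python
from h import *
b=bot.camera("side")[:,:,::-1];a=bot.camera("top")[:,:,::-1]
cv2.imwrite("pics/i.png",np.hstack([cv2.resize(a[210:330,100:260],(400,300)),cv2.resize(b[130:260,240:345],(390,300))]))
```

```text
(no output)
```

View pics/i.png

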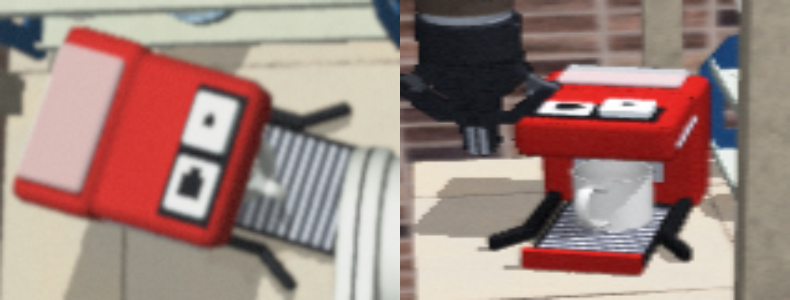

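The large key is now low and the small key stands raised. Tray and mug are unchanged and the arm is clear.

```bash
python3 -c "
from workcell import bot
print(bot.job_done())"
```

```text
the job is handed in; nothing more can be done
None
```

I pushed the tray home with the mug upright on it, about 10 mm from the spout, then pressed the large-cup key to its stop so the small-cup key popped up, and handed the job in at about 12 s; the hand-in returned no verdict.

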